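# Tighten the slicing guide's eye screw with the turning bar

## Task

Tighten the brass eye screw that clamps the fence of the bun-slicing guide: slide the turning bar through its loop and turn it clockwise (seen from above) until it stops running freely and is firmly snug, but do not overtighten it. Then draw the bar out without loosening the screw and lay it back in its rest the way it lay; keep your fingers off the eye and leave the bowl, the bun and the carton where they are.

Things in the scene. Friction and masses are not known exactly. Their poses are not given: they have to be found in the camera images.
- guide: Slicing guide, fixed to the table: white board 220 x 200 x 20 mm with a steel fence bar 44 mm wide across its middle (along the board's y; bar top 30 mm above the table, a thin upright lip to 46 mm at the bar's +x edge). Origin: centre of the board's underside, on the screw's axis; z up.
- eye: Brass eye screw upright in the middle of the guide; only turns about its vertical axis, clockwise from above tightens. Origin: centre of the loop's hole, 88 mm above the table, on the screw's axis. Upright ring of round stock 12 mm thick, hole 18 mm, 42 mm outside; x: level axis of the hole, the bar slides in along it from either side; z up.
- collar_mark (a point): Point on the eye's collar, 2 mm off the screw's axis, 43 mm above the table; it meets clamp_mark once the free run is used up. Both move by less than 3 mm: too little to measure, judge by feel. The free run takes a steady torque of about 0.08 N m either way and lasts 0.4 to 1.2 rad, different each time, and nothing to see tells how long.
- clamp_mark (a point): Point on the clamp under the collar, 2 mm off the screw's axis; it creeps round with the eye once the eye bites. Judge by feel: met by the collar, the clamp holds up to 0.3 N m, from there the torque climbs by 2 N m per rad. Firmly snug: 0.45 to 0.6 N m about the screw axis (0.08 to 0.15 rad); over 0.7 N m (0.21 rad) is overtightened. It stays about as left.
- eye_top (a point): Topmost point of the ring, 21 mm above the hole's centre. Play: the 12 mm bar must swing about 0.6 rad from the hole's axis, either way, before it bears on both sides of the ring and turns it; within that swing it is free.
- bar: Turning bar, about 160 g, loose, level in its rest: red square handle 22 x 22 x 92 mm, aluminium rod 12 mm in diameter standing 105 mm out of its front. Origin: on the axis, 35 mm behind the handle's front, 57 mm from its rear, the place to grip, 45 mm above the table at the start; x runs to the rod's tip. Balance point about 15 mm ahead of the origin.
- bar_tip (a point): Centre of the rod's free end, 140 mm from the bar's origin along its x.
- bar_p1 (a point): Point on the rod's axis 25 mm behind its tip.
- bar_p2 (a point): Point on the rod's axis 53 mm behind its tip.
- bar_p3 (a point): Point on the rod's axis 81 mm behind its tip (24 mm ahead of the handle).
- rest: Bar rest, fixed: dark steel foot 200 x 70 x 6 mm, two open-topped saddles 12 mm long. Rear one, 46 mm behind the origin: slot 30 mm wide for the handle, floor 34 mm above the table. Front one, 105 mm ahead: slot 20 mm wide for the rod, floor at 39 mm. Slot walls 10 mm tall, 6 mm thick. Origin on the table below the bar's grip place; x towards the bar's tip, z up.
- rest_cradle (a point): Where the bar's origin is when it lies in the rest: 45 mm above the rest's origin.
- bowl: White bowl, 150 mm wide and 70 mm high, loose; leave alone. Origin: centre of its underside.
- bun: Bread roll, 92 mm wide and 42 mm high, loose; leave alone. Origin: centre of its underside.
- carton: Cardboard carton 90 x 170 x 55 mm, loose; leave alone. Origin: centre of its underside.
There are look-alikes about, which are no part of the job. Of the things like the bar, leave any that is blue or green; of the rest the larger one is meant.

How it is judged:
By the outcome, as a careful person would: the job done as asked, in the order asked, and still so for the second after the job is handed in, with the robot touching nothing.
It also fails if it takes over 72 s, if anything falls off the work surface, if the arm or the gripper's body presses on something with over 40 N, if the wrist force passes 120 N, or if a joint passes its speed limit or range.

## Robot

A 7-joint arm with a two-finger parallel gripper is mounted at the origin on the work surface. World frame = base frame: x ahead of the robot, y to its left, z up, the work surface at z = 0. Lengths are in m, angles in degrees, forces in N, time in s.
With the tool pointing down it reaches from about 0.425 to 0.875 m from the base axis. Payload 4.7 kg.
Tool frame: the origin (TCP) lies on the mounting face of the last link; the fingertips stand 182 mm ahead of it and the grasp point (between the pads) lies 164 mm ahead of it; z points along the fingers, y is the line along which they close (so a half turn about z gives the same grasp; the last joint's range is limited). The gripper opens to 87 mm and grips with 3 to 60 N. Pads are 19 mm wide; open, the fingers measure 117 mm over their backs; the gripper's body (75 mm by 190 mm) begins 51 mm behind the grasp point.
Start: joints at [-62.332, 18.392, -4.016, 83.108, 1.295, 78.541, -3.26], TCP at [0.294, 0.58, 0.405] pointing down, gripper open.
Joint ranges: [-163.93, 163.93], [-17.29, 119.83], [-79.2, 71.16], [3.27, 140.29], [-89.18, 269.18], [5.43, 117.66], [-154.24, 154.24]. Speed limits (degrees/s): [147.25, 147.25, 180, 180, 180, 180, 180].

## Interface

Orientations are given as [roll, pitch, yaw] about the fixed x, y, z axes, in that order (R = Rz(yaw) Ry(pitch) Rx(roll)).
In Python, from cell import env gives the robot as it stands.
- The arm moves only by the tool servo_tool, never from a script. Its argument "plan" is a list of rows, each an object with "xyz": the shift along the tool's x, y, z in cm, a list of three; "twist": the turn, a rotation vector about the tool's x, y, z in degrees, a list of three; "jaw": the closure, from 0 (fully open) to 1 (shut). In form: [{"xyz": [x, y, z], "twist": [wx, wy, wz], "jaw": jaw}, ...]. A call has 1 to 10 rows; each row is the pose to reach, as a shift and turn from the pose commanded when the call began, along the tool's axes at that moment; what a row does not reach only later rows make up. A row lasts 1/12 s, in which the tool goes at most 41.7 mm and 7.16 degrees, less where a joint would pass 70% of its speed; a pose out of reach is approached as far as the arm can. A call with a gripper value outside its range is refused whole. The fingers move at their own pace and stop on an object; "newtons" is the grip in N (left out, the last holds). Time passes only in rows, so rows that repeat a pose let the fingers close. It gives the time, the measured TCP pose, the force, the opening and the grip force at its end, in the units of the state.
- env.get_obs(): the state, without advancing time (a new reading comes with each control period).
- env.read_camera(name): name is "scene" or "top"; returns a dict with "img" (384x512x3 uint8, red, green, blue), "camera_matrix" (3x3 intrinsics, pixels), "R" (3x3) and "t" (3): a world point X has camera coordinates R X + t. Camera axes: x right, y down, z forward; pixel columns grow to the right and rows downward; lengths in m; the calibration is good to about 2 mm. A picture is of the moment at which its call begins. There is no depth.
- env.sign_off(): hands the job in; it is judged then, once.
The state is a dict: "time_s": time; "qpos": joint angles; "joint_velocities": joint speeds; "effort": joint torques, N m; "tool_pos": TCP position; "tool_rot": TCP orientation; "force": force on the tool from outside, world axes, zero at the start; "wrist_torque": the same for the moment, N m; "grip_width": finger opening in m; "grasp_force": force on a finger pad.
Only numpy, scipy, OpenCV 4.12 (cv2) and the standard library are available. Lean on these libraries where they do the work, as an engineer would, in place of code of your own. Each camera call takes 0.05 s, during which the arm holds its last target. There are 200 camera calls.

## Working session

There is one attempt and no reset: what is moved stays moved. The work goes in short steps, Python scripts to look and compute and a tool call to move; the robot and the scene stay as the last step left them, time stands still between calls to the robot, and variables do not carry over. Pictures are saved under pics/ and viewed, at most 11 in all, crops included, and the job is handed in when it is done.

Besides the shell and the picture viewer there is one more tool, called after "Emit:" as a command line: name --argument value ..., lists and objects as JSON in quotes. servo_tool: Moves the arm, as the interface text tells. Its arguments: {"type":"object","properties":{"plan":{"type":"array","items":{"type":"object","properties":{"xyz":{"type":"array","items":{"type":"number"}},"twist":{"type":"array","items":{"type":"number"}},"jaw":{"type":"number"}}}},"newtons":{"type":"number"}},"required":["plan"]}

```bash
mkdir -p pics; ls; python3 - <<'E'
from cell import env
import cv2
o=env.get_obs();print(o)
for n in("scene","top"):
    c=env.read_camera(n);cv2.imwrite(f"pics/{n}0.png",cv2.cvtColor(c["img"],cv2.COLOR_RGB2BGR))
    print(n,c["camera_matrix"],c["R"],c["t"])
E
```

```text
pics
{'time_s': 0.0, 'qpos': array([-62.33161365,  18.44069448,  -4.01493456,  83.17596465,
         1.29474458,  78.54085701,  -3.25917271]), 'joint_velocities': array([-0.10158779, -0.11951493,  0.00933168, -0.0015704 ,  0.03873205,
        0.01454771, -0.0208267 ]), 'effort': array([ 1.76070921e-04, -4.91286206e+01, -4.04068977e-01, -3.12524056e+01,
       -6.39024074e-02,  4.38190112e-02,  1.87051978e-04]), 'tool_pos': array([0.29362326, 0.57966864, 0.40363325]), 'tool_rot': array([-1.79887712e+02,  5.73711964e-03,  1.53141602e+02]), 'force': array([-0.96125876,  0.6378558 , -0.27709738]), 'wrist_torque': array([ 0.00606619, -0.00657165, -0.0120781 ]), 'grasp_force': 0.0, 'grip_width': 0.08718772594792067}
scene [[404.8464581    0.         263.16501206]
 [  0.         404.8464581  186.2860854 ]
 [  0.           0.           1.        ]] [[ 0.06334791  0.99789331 -0.01399975]
 [ 0.72171908 -0.05549554 -0.68995783]
 [-0.68928123  0.0336035  -0.72371417]] [-0.02968011 -0.32356574  1.59283034]
top [[456.51250417   0.         255.44091462]
 [  0.         456.51250417 189.51532095]
 [  0.           0.           1.        ]] [[-0.02272557 -0.9997295  -0.00494827]
 [-0.98845281  0.02321039 -0.14974087]
 [ 0.14981521  0.00148819 -0.98871289]] [0.0198403  0.55506443 1.29128081]
```

View pics/scene0.png

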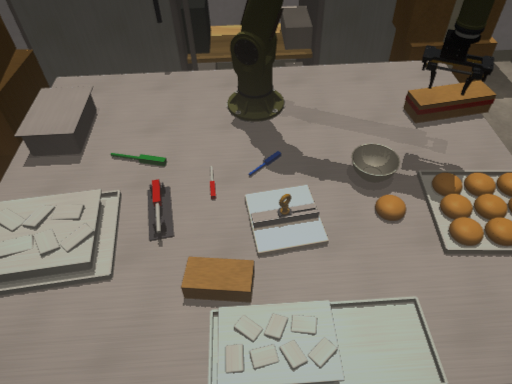

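View pics/top0.png

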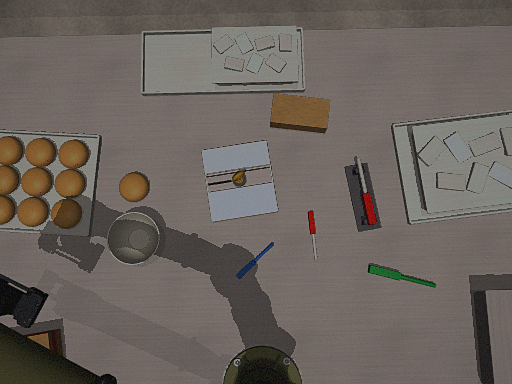

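Bar (red handle, in its dark rest) is near scene (157,205) / top (363,193). The guide with its eye is at scene (285,203) / top (239,178). The small red one at top (312,225) is a look-alike. Next I'll enlarge these areas.

```bash
cat > h.py <<'E'
import numpy as np, cv2
from cell import env
def ray(c,u,v):
    d=c["R"].T@np.linalg.solve(c["camera_matrix"],[u,v,1]); return -c["R"].T@c["t"],d
def plane(c,u,v,z):
    o,d=ray(c,u,v); return o+d*(z-o[2])/d[2]
def tri(*obs):
    A=0;b=0
    for c,u,v in obs:
        o,d=ray(c,u,v);d/=np.linalg.norm(d);P=np.eye(3)-np.outer(d,d);A=A+P;b=b+P@o
    return np.linalg.solve(A,b)
def proj(c,X):
    p=c["camera_matrix"]@(c["R"]@np.array(X)+c["t"]); return p[:2]/p[2]
def red(c):
    h=cv2.cvtColor(c["img"],cv2.COLOR_RGB2HSV)
    m=(((h[...,0]<6)|(h[...,0]>172))&(h[...,1]>170)&(h[...,2]>80)).astype(np.uint8)
    return m
E
python3 - <<'E'
from h import *
I=[]
for n,bs in(("scene",[(130,170,70,75),(240,180,95,75)]),("top",[(335,150,60,85),(195,135,90,90)])):
    c=env.read_camera(n)
    for x,y,w,h in bs: I.append(cv2.resize(c["img"][y:y+h,x:x+w],(400,300),interpolation=cv2.INTER_CUBIC))
    k,l,s,ce=cv2.connectedComponentsWithStats(red(c))
    for i in range(1,k):
        if s[i,4]>30:
            print(n,s[i],ce[i],[tuple(map(float,r)) if isinstance(r,tuple) else r for r in cv2.minAreaRect(np.argwhere(l==i)[:,::-1].astype(np.float32))], plane(c,*ce[i],.056))
cv2.imwrite("pics/z1.png",cv2.cvtColor(np.vstack([np.hstack(I[:2]),np.hstack(I[2:])]),cv2.COLOR_RGB2BGR))
E
```

```text
scene [152 180   9  22 163] [155.65644172 190.60736196] [(155.6017608642578, 190.52658081054688), (21.219560623168945, 7.649685382843018), 86.18592071533203] [ 0.49498364 -0.320326    0.056     ]
scene [210 181   5  15  62] [212.22580645 187.96774194] [(212.0, 188.0), (14.0, 4.0), 90.0] [ 0.49703724 -0.152907    0.056     ]
top [363 193  14  32 231] [369.34199134 208.18614719] [(369.3529357910156, 208.0882110595703), (31.78030776977539, 7.158703804016113), 77.47119140625] [ 0.49142643 -0.31830537  0.056     ]
top [308 212   8  22 107] [311.57009346 222.39252336] [(311.5975646972656, 222.3780517578125), (21.42371940612793, 4.858987808227539), 83.6598129272461] [ 0.45452404 -0.15110983  0.056     ]
```

View pics/z1.png

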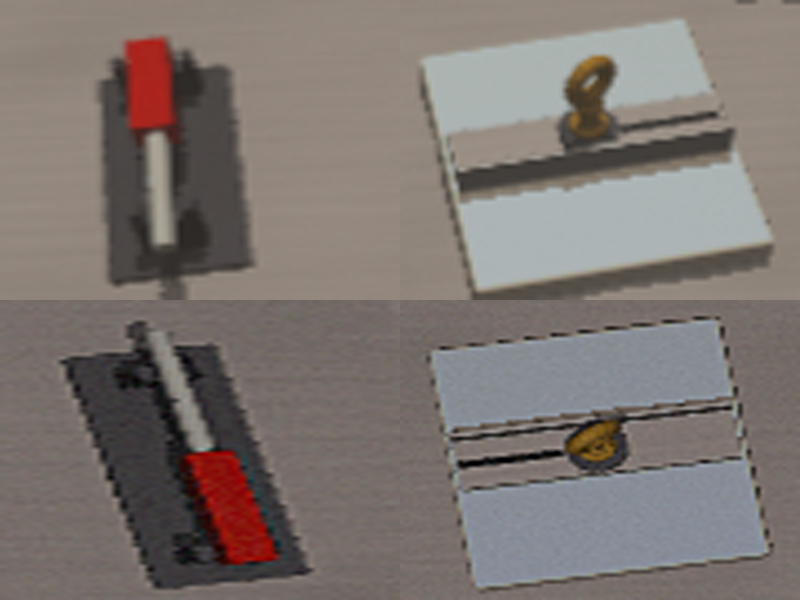

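The upper crops show the handle and rod with the tip toward +x. The scene crop shows the ring with its hole open toward the far-right camera side, at about scene (285,199). The top crop shows the ring as a slanted stroke at about top (240,174). I'll measure both more closely.

```bash
python3 - <<'E'
from h import *
cs={n:env.read_camera(n) for n in("scene","top")}
I=[]
for n,(x,y,w,h) in(("scene",(272,188,28,32)),("top",(225,162,28,32))):
    c=cs[n];hv=cv2.cvtColor(c["img"],cv2.COLOR_RGB2HSV)
    m=((hv[...,0]>8)&(hv[...,0]<28)&(hv[...,1]>120)).astype(np.uint8)
    print(n,y,x)
    for r in range(y,y+h):
        s=''.join('#' if v else '.' for v in m[r,x:x+w])
        if '#' in s: print(r,s)
    I.append(cv2.resize(c["img"][y:y+h,x:x+w],(400,457),interpolation=cv2.INTER_NEAREST))
cv2.imwrite("pics/z2.png",cv2.cvtColor(np.hstack(I),cv2.COLOR_RGB2BGR))
# bar : rod mask (bright, low sat) & red rows
def rows(c,m,box):
    x,y,w,h=box
    for r in range(y,y+h):
        k=np.flatnonzero(m[r,x:x+w])
        if len(k): print(r,x+k[0],x+k[-1],end=' | ')
    print()
for n,box in(("scene",(148,176,22,60)),("top",(350,150,30,80))):
    c=cs[n];hv=cv2.cvtColor(c["img"],cv2.COLOR_RGB2HSV)
    print(n,'red');rows(c,red(c),box)
    b=box; print('rod');rows(c,((hv[...,2]>125)&(hv[...,1]<60)),box)
tc=cs["top"]
print("cams",[(-c["R"].T@c["t"]).round(3) for c in cs.values()])
E
```

```text
scene 188 272
194 ..............###...........
195 ............######..........
196 ...........######...........
197 ..........#####.............
198 .........####...............
199 .........###................
200 ........###.................
201 ........##....##............
202 ...........#####............
203 .............##.............
208 .........##....#............
209 .........##....##...........
210 .........##.....#...........
211 ........##.....##...........
212 .........#....##............
213 ...........####.............
top 162 225
171 ...............####.........
172 .............######.........
173 ............#######.........
174 ..........#########.........
175 .........#########..........
176 .........#########..........
177 ........###########.........
178 .......############.........
179 .......############.........
180 ........##########..........
181 .........#########..........
182 ...........######...........
183 .............#..............
scene red
180 154 158 | 181 152 158 | 182 152 158 | 183 152 158 | 184 152 159 | 185 153 159 | 186 152 159 | 187 152 1
[... 1465 characters left out ...]
 170 360 369 | 171 360 369 | 172 360 362 | 173 360 362 | 174 361 370 | 175 361 370 | 176 361 362 | 177 361 371 | 178 362 363 | 179 362 363 | 180 362 363 | 181 362 372 | 182 362 372 | 183 363 364 | 184 363 372 | 185 363 364 | 186 363 373 | 187 364 373 | 188 364 373 | 189 364 373 | 190 364 365 | 191 364 366 | 192 364 365 | 193 374 374 | 195 375 375 | 196 375 375 | 197 350 375 | 198 350 375 | 199 350 350 | 201 350 376 | 202 351 376 | 204 351 351 | 205 377 377 | 207 352 378 | 208 352 378 | 210 378 378 | 211 353 378 | 212 353 353 | 213 379 379 | 214 379 379 | 216 379 379 | 218 354 354 | 222 355 355 | 228 379 379 | 229 374 376 | 
cams [array([ 1.333, -0.042,  0.929]), array([0.356, 0.005, 1.36 ])]
```

View pics/z2.png

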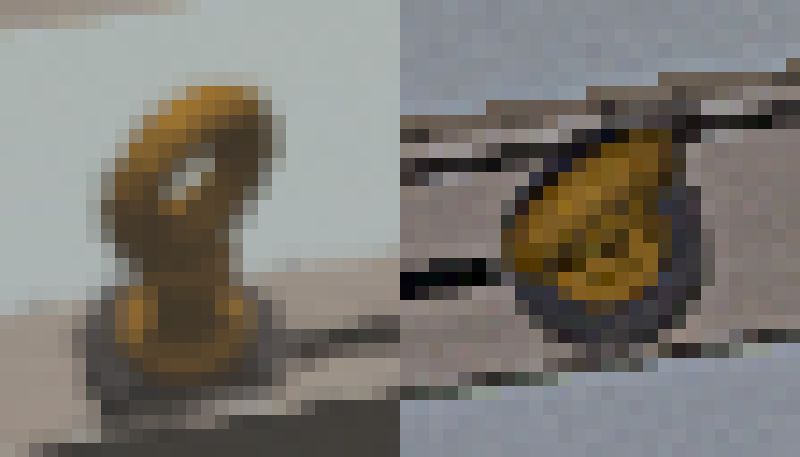

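The left half shows the ring hole centred at scene (284.8,200.1). The right half shows the ring's rim running from top (232.5,178.6) to (243.4,171.3), so the hole axis is roughly perpendicular to that. Next I'll convert these to positions.

```bash
python3 - <<'E'
from h import *
cs={n:env.read_camera(n) for n in("scene","top")}
s,t=cs["scene"],cs["top"]
print("hole tri",tri((s,284.8,200.1),(t,238.3,175.1)),"scene@.088",plane(s,284.8,200.1,.088),"top",plane(t,238.3,175.1,.1))
a,b=plane(t,232.5,178.6,.088),plane(t,243.4,171.3,.088);d=a-b;print("ring len",np.linalg.norm(d),"plane dir",np.degrees(np.arctan2(d[1],d[0])))
# bottom collar circle, top view (z~.043) & board corners in top for guide pose
hv=cv2.cvtColor(t["img"],cv2.COLOR_RGB2HSV)
P=[(203,152),(268.5,141),(277.5,211),(211.5,221)]
W=[plane(t,u,v,.02) for u,v in P];print("board",np.round(W,3),"ctr",np.mean(W,0))
# bar
def fit(c,rows,z):
    p=np.array([plane(c,u,v,z) for v,u in rows]);return p
ra=fit(t,[(195,366.5),(221,372.2)],.056); print("handle top ctr line",ra)
rb=fit(t,[(160,358.5),(167,360),(178,362.5),(190,364.5)],.05);print("rod",rb)
for v0,v1,u0,u1 in((192.5,223.8,366.3,372.8),):
    F,B=plane(t,u0,v0,.056),plane(t,u1,v1,.056);print("front,rear",F,B,np.linalg.norm(F-B),np.degrees(np.arctan2(*(F-B)[1::-1])))
print("tip scene",plane(s,158,230.5,.045),"tip top",plane(t,358.4,159,.051),"rear scene",plane(s,155,179.8,.056), "front scene",plane(s,156.3,197,.056))
E
```

```text
hole tri [0.59059211 0.05407575 0.0889424 ] scene@.088 [0.58974877 0.05375642 0.088     ] top [0.58858154 0.05407018 0.1       ]
ring len 0.03723337309143208 plane dir 123.00224829529546
board [[ 0.676  0.162  0.02 ]
 [ 0.706 -0.036  0.02 ]
 [ 0.493 -0.056  0.02 ]
 [ 0.468  0.138  0.02 ]] ctr [0.58587809 0.05206267 0.02      ]
handle top ctr line [[ 0.52974801 -0.31242399  0.056     ]
 [ 0.45450022 -0.32424605  0.056     ]]
rod [[ 0.63442547 -0.29661275  0.05      ]
 [ 0.61346144 -0.29980804  0.05      ]
 [ 0.58070681 -0.30521403  0.05      ]
 [ 0.54529822 -0.30896148  0.05      ]]
front,rear [ 0.53702864 -0.31227831  0.056     ] [ 0.44647453 -0.32546766  0.056     ] 0.09150958947543002 8.286949621528368
tip scene [ 0.63651556 -0.29936249  0.045     ] tip top [ 0.63720535 -0.29625909  0.051     ] rear scene [ 0.4493218  -0.32773785  0.056     ] front scene [ 0.5209762  -0.31536874  0.056     ]
```

```bash
cat >> h.py <<'E'
from scipy.spatial.transform import Rotation as Ro
EYE=np.array([.588,.053]); BAR=np.array([.501,-.3185]); BYAW=8.6
def go(xy,zg,yaw,label=""):
    """tool shift (cm) and twist (deg) to put the grasp point at xy,zg, pointing down at yaw"""
    o=env.get_obs();R=Ro.from_euler("xyz",o["tool_rot"],degrees=True)
    T=Ro.from_euler("xyz",[180,0,yaw],degrees=True)
    d=R.inv().apply(np.r_[xy,zg+.164]-o["tool_pos"])*100
    w=(R.inv()*T).as_rotvec(degrees=True)
    print(label,"xyz",d.round(2),"twist",w.round(2),"now",o["tool_pos"].round(4),o["tool_rot"].round(2),"t",o["time_s"],"F",o["force"].round(2))
def st():
    o=env.get_obs();print("grasp pt",o["tool_pos"].round(4),o["tool_rot"].round(2),"t",round(o["time_s"],2),"F",o["force"].round(2),"M",o["wrist_torque"].round(3),"w",round(o["grip_width"],4),"gf",o["grasp_force"],"q",o["qpos"].round(1))
E
python3 - <<'E'
from h import *
go([.53,.08],.2,170,"via"); go(BAR,.16,BYAW+180,"above bar")
E
```

```text
via xyz [-43.67 -33.92   4.07] twist [-1.000e-02  0.000e+00 -1.686e+01] now [0.2937 0.5799 0.4046] [-179.99    0.    153.14] t 0.4 F [-0.5   0.31  0.15]
above bar xyz [-59.08 -70.78   8.08] twist [-1.000e-02 -0.000e+00 -3.546e+01] now [0.2937 0.5799 0.4046] [-179.99    0.    153.14] t 0.4 F [-0.5   0.31  0.15]
```

Emit:
servo_tool --plan '[{"xyz": [-43.7,-33.9,4],"twist": [0,0,-17],"jaw": 0},{"xyz": [-43.7,-33.9,4],"twist": [0,0,-17],"jaw": 0},{"xyz": [-43.7,-33.9,4],"twist": [0,0,-17],"jaw": 0},{"xyz": [-43.7,-33.9,4],"twist": [0,0,-17],"jaw": 0},{"xyz": [-43.7,-33.9,4],"twist": [0,0,-17],"jaw": 0},{"xyz": [-43.7,-33.9,4],"twist": [0,0,-17],"jaw": 0},{"xyz": [-43.7,-33.9,4],"twist": [0,0,-17],"jaw": 0},{"xyz": [-43.7,-33.9,4],"twist": [0,0,-17],"jaw": 0},{"xyz": [-43.7,-33.9,4],"twist": [0,0,-17],"jaw": 0},{"xyz": [-43.7,-33.9,4],"twist": [0,0,-17],"jaw": 0}]'

```text
time_s: 1.23
tool_pos: [0.472, 0.2022, 0.375]
tool_rot: [180.0, 0.0, 170.1]
force: [1.3, -0.3, -0.8]
grip_width: 0.0872
grasp_force: 0.0
```

```bash
python3 -c "
from h import *
go(BAR,.16,BYAW+180,'above bar');st()"
```

```text
above bar xyz [-11.77 -50.81   5.07] twist [  0.04   0.05 -18.45] now [0.472  0.2022 0.375 ] [1.7995e+02 4.0000e-02 1.7015e+02] t 1.2333 F [ 1.25 -0.33 -0.82]
grasp pt [0.472  0.2022 0.375 ] [1.7995e+02 4.0000e-02 1.7015e+02] t 1.23 F [ 1.25 -0.33 -0.82] M [-0.018 -0.072  0.005] w 0.0872 gf 0.0 q [-35.8   2.6   9.9 105.1  -0.5  72.3  54.4]
```

Emit:
servo_tool --plan '[{"xyz": [-6,-25,0],"twist": [0,0,-9],"jaw": 0},{"xyz": [-11.8,-50.8,2],"twist": [0,0,-18.4],"jaw": 0},{"xyz": [-11.8,-50.8,2],"twist": [0,0,-18.4],"jaw": 0},{"xyz": [-11.8,-50.8,2],"twist": [0,0,-18.4],"jaw": 0},{"xyz": [-11.8,-50.8,2],"twist": [0,0,-18.4],"jaw": 0},{"xyz": [-11.8,-50.8,2],"twist": [0,0,-18.4],"jaw": 0},{"xyz": [-11.8,-50.8,2],"twist": [0,0,-18.4],"jaw": 0},{"xyz": [-11.8,-50.8,2],"twist": [0,0,-18.4],"jaw": 0},{"xyz": [-11.8,-50.8,2],"twist": [0,0,-18.4],"jaw": 0},{"xyz": [-11.8,-50.8,2],"twist": [0,0,-18.4],"jaw": 0}]'

```text
time_s: 2.07
tool_pos: [0.4943, -0.2065, 0.3598]
tool_rot: [180.0, 0.1, -171.4]
force: [0.6, 0.4, 0.2]
grip_width: 0.0869
grasp_force: 0.0
```

```bash
python3 -c "
from h import *
go(BAR,.12,BYAW+180,'above bar');st()"
```

```text
above bar xyz [  1.01 -11.17   7.58] twist [ 0.    0.08 -0.04] now [ 0.4943 -0.2065  0.3598] [ 1.8000e+02  8.0000e-02 -1.7144e+02] t 2.0667 F [0.61 0.39 0.22]
grasp pt [ 0.4943 -0.2065  0.3598] [ 1.8000e+02  8.0000e-02 -1.7144e+02] t 2.07 F [0.61 0.39 0.22] M [ 0.033 -0.029  0.012] w 0.0869 gf 0.0 q [-11.1   6.2  33.3 104.   -3.7  70.7 121.8]
```

Emit:
servo_tool --plan '[{"xyz": [1,-11.2,5],"twist": [0,0,0],"jaw": 0},{"xyz": [1,-11.2,5],"twist": [0,0,0],"jaw": 0},{"xyz": [1,-11.2,7.5],"twist": [0,0,0],"jaw": 0},{"xyz": [1,-11.2,7.5],"twist": [0,0,0],"jaw": 0},{"xyz": [1,-11.2,7.5],"twist": [0,0,0],"jaw": 0},{"xyz": [1,-11.2,7.5],"twist": [0,0,0],"jaw": 0}]'

```text
time_s: 2.57
tool_pos: [0.5015, -0.3163, 0.284]
tool_rot: [179.9, -0.1, -171.5]
force: [0.1, -0.4, 0.5]
grip_width: 0.0868
grasp_force: 0.0
```

```bash
python3 - <<'E'
from h import *
go(BAR,.047,BYAW+180,'grip');st()
c=env.read_camera("scene");t=env.read_camera("top")
I=[cv2.resize(x,(400,450),interpolation=cv2.INTER_CUBIC) for x in (c["img"][150:240,115:195],t["img"][150:240,325:405])]
cv2.imwrite("pics/z3.png",cv2.cvtColor(np.hstack(I),cv2.COLOR_RGB2BGR))
E
```

```text
grip xyz [ 0.07 -0.22  7.3 ] twist [ 0.08 -0.06 -0.08] now [ 0.5015 -0.3163  0.284 ] [ 1.7992e+02 -6.0000e-02 -1.7148e+02] t 2.5667 F [ 0.06 -0.35  0.5 ]
grasp pt [ 0.5015 -0.3163  0.284 ] [ 1.7992e+02 -6.0000e-02 -1.7148e+02] t 2.57 F [ 0.06 -0.35  0.5 ] M [ 0.075 -0.013  0.005] w 0.0868 gf 0.0 q [ -0.7  18.9  36.3 101.  -12.3  64.3 138. ]
```

View pics/z3.png

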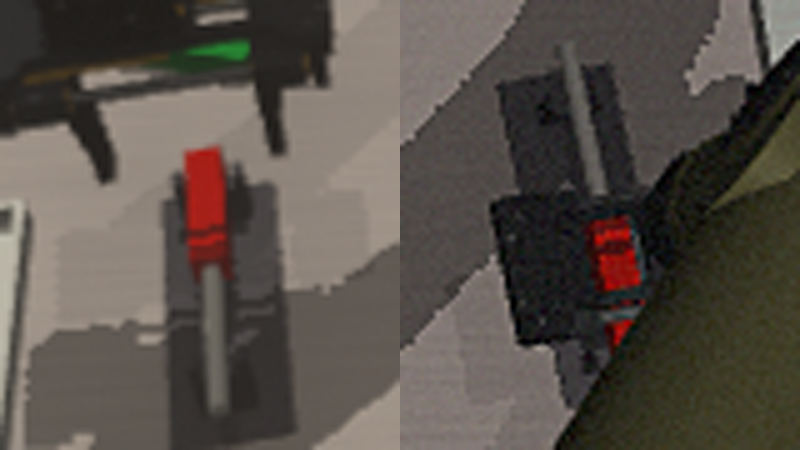

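The fingers straddle the handle in both views: scene handle at about (156,188), fingers at (135,180) and (170,175). Now descend and grip.

Emit:
servo_tool --newtons 30 --plan '[{"xyz": [0,-0.1,3],"twist": [0,0,0],"jaw": 0},{"xyz": [0,-0.1,6],"twist": [0,0,0],"jaw": 0},{"xyz": [0,-0.1,7.4],"twist": [0,0,0],"jaw": 0},{"xyz": [0,-0.1,7.4],"twist": [0,0,0],"jaw": 0.2},{"xyz": [0,-0.1,7.4],"twist": [0,0,0],"jaw": 0.5},{"xyz": [0,-0.1,7.4],"twist": [0,0,0],"jaw": 1},{"xyz": [0,-0.1,7.4],"twist": [0,0,0],"jaw": 1},{"xyz": [0,-0.1,7.4],"twist": [0,0,0],"jaw": 1},{"xyz": [0,-0.1,7.4],"twist": [0,0,0],"jaw": 1},{"xyz": [0,-0.1,7.4],"twist": [0,0,0],"jaw": 1}]'

```text
time_s: 3.5
tool_pos: [0.5018, -0.3179, 0.211]
tool_rot: [-180.0, 0.1, -171.5]
force: [0.5, -0.2, -0.6]
grip_width: 0.0482
grasp_force: 0.0
```

```bash
python3 -c "
from h import *
st()"
```

```text
grasp pt [ 0.5018 -0.3179  0.211 ] [-1.7997e+02  6.0000e-02 -1.7146e+02] t 3.5 F [ 0.47 -0.22 -0.57] M [0.077 0.001 0.007] w 0.0482 gf 0.0 q [  1.3  24.1  34.5 104.1 -16.1  56.7 140.9]
```

Emit:
servo_tool --newtons 30 --plan '[{"xyz": [0,0,0],"jaw": 1},{"xyz": [0,0,0],"jaw": 1},{"xyz": [0,0,0],"jaw": 1},{"xyz": [0,0,0],"jaw": 1},{"xyz": [0,0,0],"jaw": 1},{"xyz": [0,0,0],"jaw": 1},{"xyz": [0,0,0],"jaw": 1}]'

```text
validation failed for argument at $.pl...
```

```bash
python3 -c "
from h import *
st()"
```

```text
grasp pt [ 0.5018 -0.3179  0.211 ] [-1.7997e+02  6.0000e-02 -1.7146e+02] t 3.5 F [ 0.47 -0.22 -0.57] M [0.077 0.001 0.007] w 0.0482 gf 0.0 q [  1.3  24.1  34.5 104.1 -16.1  56.7 140.9]
```

Emit:
servo_tool --newtons 30 --plan '[{"xyz": [0,0,0],"twist": [0,0,0],"jaw": 1},{"xyz": [0,0,0],"twist": [0,0,0],"jaw": 1},{"xyz": [0,0,0],"twist": [0,0,0],"jaw": 1},{"xyz": [0,0,0],"twist": [0,0,0],"jaw": 1},{"xyz": [0,0,0],"twist": [0,0,0],"jaw": 1},{"xyz": [0,0,0],"twist": [0,0,0],"jaw": 1},{"xyz": [0,0,0],"twist": [0,0,0],"jaw": 1}]'

```text
time_s: 4.08
tool_pos: [0.5015, -0.3178, 0.2103]
tool_rot: [-180.0, -0.0, -171.5]
force: [0.0, -0.4, 0.0]
grip_width: 0.0216
grasp_force: 30.0
```

```bash
python3 -c "
from h import *
st()"
```

```text
grasp pt [ 0.5015 -0.3178  0.2103] [-180.     -0.   -171.47] t 4.08 F [ 0.01 -0.36  0.04] M [-0.027 -0.012 -0.062] w 0.0216 gf 29.999790620058775 q [  1.3  24.2  34.5 104.1 -16.1  56.7 140.9]
```

```bash
cat >> h.py <<'E'
OFF=.0013   # grasp point above the bar axis
def bar(dist,yaw,z=.088,label="",lat=0):
    """bar origin 'dist' mm behind eye centre along yaw, lat mm to its left"""
    a=np.radians(yaw);go(EYE-dist/1e3*np.array([np.cos(a),np.sin(a)])+lat/1e3*np.array([-np.sin(a),np.cos(a)]),z+OFF,yaw+180,label)
E
python3 -c "
from h import *
bar(168,33,.14,'standoff')"
```

```text
standoff xyz [ 1.24 28.43 -9.5 ] twist [ -0.    -0.   -24.47] now [ 0.5015 -0.3178  0.2103] [-180.     -0.   -171.47] t 4.0833 F [ 0.01 -0.36  0.04]
```

Emit:
servo_tool --plan '[{"xyz": [0,0,-2],"twist": [0,0,0],"jaw": 1},{"xyz": [0,0,-5],"twist": [0,0,0],"jaw": 1},{"xyz": [0,2,-8],"twist": [0,0,0],"jaw": 1},{"xyz": [0.5,5.5,-9.5],"twist": [0,0,-5],"jaw": 1},{"xyz": [1,10,-9.5],"twist": [0,0,-10],"jaw": 1},{"xyz": [1.2,15,-9.5],"twist": [0,0,-15],"jaw": 1},{"xyz": [1.2,19,-9.5],"twist": [0,0,-20],"jaw": 1},{"xyz": [1.2,23,-9.5],"twist": [0,0,-24.5],"jaw": 1},{"xyz": [1.2,26,-9.5],"twist": [0,0,-24.5],"jaw": 1},{"xyz": [1.2,28.4,-9.5],"twist": [0,0,-24.5],"jaw": 1}]'

```text
time_s: 4.92
tool_pos: [0.4462, -0.0346, 0.3051]
tool_rot: [179.9, 0.0, -146.7]
force: [0.2, 0.0, -2.4]
grip_width: 0.0215
grasp_force: 30.0
```

```bash
python3 -c "
from h import *
bar(168,33,.088,'standoff low');st()"
```

```text
standoff low xyz [ 0.14 -0.38  5.18] twist [0.11 0.03 0.29] now [ 0.4462 -0.0346  0.3051] [ 1.7989e+02  3.0000e-02 -1.4671e+02] t 4.9167 F [ 0.19  0.01 -2.44]
grasp pt [ 0.4462 -0.0346  0.3051] [ 1.7989e+02  3.0000e-02 -1.4671e+02] t 4.92 F [ 0.19  0.01 -2.44] M [ 0.019  0.073 -0.045] w 0.0215 gf 29.998167688027024 q [-21.9  -2.7  22.6 118.5   1.   64.  123.5]
```

Emit:
servo_tool --plan '[{"xyz": [0.1,-0.2,2],"twist": [0,0,0],"jaw": 1},{"xyz": [0.1,-0.2,4],"twist": [0,0,0],"jaw": 1},{"xyz": [0.1,-0.2,5.2],"twist": [0,0,0],"jaw": 1},{"xyz": [0.1,-0.2,5.2],"twist": [0,0,0],"jaw": 1},{"xyz": [0.1,-0.2,5.2],"twist": [0,0,0],"jaw": 1}]'

```text
time_s: 5.33
tool_pos: [0.4473, -0.041, 0.2529]
tool_rot: [180.0, -0.1, -147.0]
force: [-0.1, 0.5, -0.9]
grip_width: 0.0218
grasp_force: 30.0
```

```bash
python3 - <<'E'
from h import *
bar(150,33,.088,'150');st()
c=env.read_camera("scene");t=env.read_camera("top")
I=[cv2.resize(x,(400,450),interpolation=cv2.INTER_CUBIC) for x in (c["img"][175:225,250:295],t["img"][160:210,225:270])]
cv2.imwrite("pics/z4.png",cv2.cvtColor(np.hstack(I),cv2.COLOR_RGB2BGR))
# expected
o=env.get_obs();x=Ro.from_euler("xyz",o["tool_rot"],degrees=True)
B=o["tool_pos"]+x.apply([0,0,.164+OFF]);tip=B+x.apply([-.14,0,0]);print(B,tip,proj(c,tip),proj(t,tip),"eye",proj(c,[*EYE,.088]),proj(t,[*EYE,.088]))
E
```

```text
150 xyz [-1.92  0.22 -0.05] twist [ 0.05 -0.1   0.03] now [ 0.4473 -0.041   0.2529] [ 1.7995e+02 -1.0000e-01 -1.4697e+02] t 5.3333 F [-0.07  0.45 -0.89]
grasp pt [ 0.4473 -0.041   0.2529] [ 1.7995e+02 -1.0000e-01 -1.4697e+02] t 5.33 F [-0.07  0.45 -0.89] M [0.085 0.017 0.017] w 0.0218 gf 29.999117497354746 q [-21.3   1.5  23.6 121.4  -0.7  57.3 125.7]
[ 0.44839042 -0.0410687   0.08883243] [0.56577809 0.03522096 0.08898763] [277.39665929 193.89354207] [245.2804624  183.60098592] eye [284.46599368 199.64667923] [238.85972079 176.06029708]
```

View pics/z4.png

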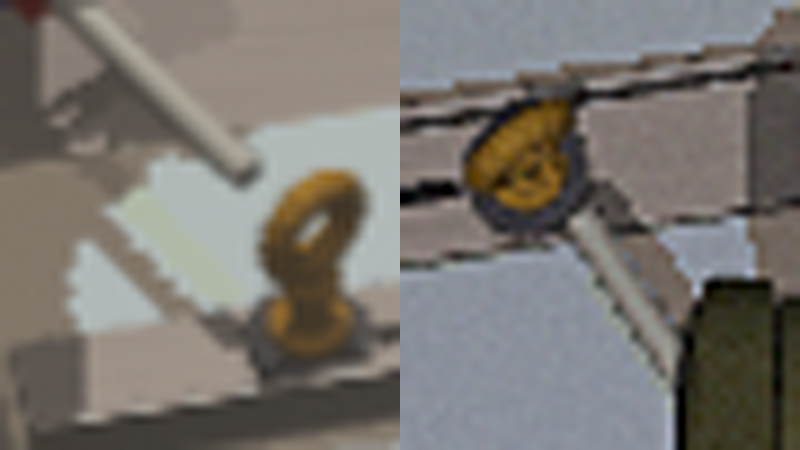

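The tip shows at scene (276.9,194.2) and top (245.3,183.4), matching the prediction to half a pixel. The hole is at scene (284.7,199.8), as estimated. So insert slowly.

Emit:
servo_tool --plan '[{"xyz": [0,0.2,0],"twist": [0,0,0],"jaw": 1},{"xyz": [-0.8,0.2,0],"twist": [0,0,0],"jaw": 1},{"xyz": [-1.6,0.2,0],"twist": [0,0,0],"jaw": 1},{"xyz": [-2.2,0.2,0],"twist": [0,0,0],"jaw": 1},{"xyz": [-2.7,0.2,0],"twist": [0,0,0],"jaw": 1},{"xyz": [-3.2,0.2,0],"twist": [0,0,0],"jaw": 1},{"xyz": [-3.6,0.2,0],"twist": [0,0,0],"jaw": 1},{"xyz": [-3.6,0.2,0],"twist": [0,0,0],"jaw": 1}]'

```text
time_s: 6.1
tool_pos: [0.4776, -0.019, 0.2534]
tool_rot: [-180.0, 0.0, -146.9]
force: [-0.3, 0.3, -1.5]
grip_width: 0.0219
grasp_force: 30.0
```

```bash
python3 - <<'E'
from h import *
bar(90,33,.088,'90');st()
E
```

```text
90 xyz [-4.18  0.02  0.01] twist [-0.02  0.02  0.09] now [ 0.4776 -0.019   0.2534] [-1.7998e+02  2.0000e-02 -1.4691e+02] t 6.1 F [-0.27  0.31 -1.51]
grasp pt [ 0.4776 -0.019   0.2534] [-1.7998e+02  2.0000e-02 -1.4691e+02] t 6.1 F [-0.27  0.31 -1.51] M [ 0.078  0.056 -0.004] w 0.0219 gf 29.999217940494418 q [-22.4   5.2  22.6 117.8  -2.4  57.4 124.4]
```

No contact force. Continue through the loop.

Emit:
servo_tool --plan '[{"xyz": [-0.8,0,0],"twist": [0,0,0],"jaw": 1},{"xyz": [-1.6,0,0],"twist": [0,0,0],"jaw": 1},{"xyz": [-2.4,0,0],"twist": [0,0,0],"jaw": 1},{"xyz": [-3.2,0,0],"twist": [0,0,0],"jaw": 1},{"xyz": [-3.8,0,0],"twist": [0,0,0],"jaw": 1},{"xyz": [-4.2,0,0],"twist": [0,0,0],"jaw": 1},{"xyz": [-4.2,0,0],"twist": [0,0,0],"jaw": 1},{"xyz": [-4.2,0,0],"twist": [0,0,0],"jaw": 1}]'

```text
time_s: 6.77
tool_pos: [0.5121, 0.0033, 0.2532]
tool_rot: [180.0, -0.0, -146.9]
force: [0.2, -0.0, -2.5]
grip_width: 0.0219
grasp_force: 30.0
```

```bash
python3 - <<'E'
from h import *
for y in (23,13,3,-7,-17): bar(90,y,.088,y)
st()
c=env.read_camera("scene");t=env.read_camera("top")
I=[cv2.resize(x,(400,450),interpolation=cv2.INTER_CUBIC) for x in (c["img"][175:225,260:305],t["img"][150:200,220:265])]
cv2.imwrite("pics/z5.png",cv2.cvtColor(np.hstack(I),cv2.COLOR_RGB2BGR))
E
```

```text
23 xyz [-0.21  1.6  -0.01] twist [-0.   -0.03 10.05] now [0.5121 0.0033 0.2532] [ 1.8000e+02 -3.0000e-02 -1.4695e+02] t 6.7667 F [ 0.23 -0.03 -2.5 ]
13 xyz [-0.62  3.11 -0.01] twist [-0.   -0.03 20.05] now [0.5121 0.0033 0.2532] [ 1.8000e+02 -3.0000e-02 -1.4695e+02] t 6.7667 F [ 0.23 -0.03 -2.5 ]
3 xyz [-1.28  4.53 -0.01] twist [-1.000e-02 -3.000e-02  3.005e+01] now [0.5121 0.0033 0.2532] [ 1.8000e+02 -3.0000e-02 -1.4695e+02] t 6.7667 F [ 0.23 -0.03 -2.5 ]
-7 xyz [-2.18  5.82 -0.01] twist [-1.000e-02 -3.000e-02  4.005e+01] now [0.5121 0.0033 0.2532] [ 1.8000e+02 -3.0000e-02 -1.4695e+02] t 6.7667 F [ 0.23 -0.03 -2.5 ]
-17 xyz [-3.29  6.92 -0.01] twist [-1.000e-02 -3.000e-02  5.005e+01] now [0.5121 0.0033 0.2532] [ 1.8000e+02 -3.0000e-02 -1.4695e+02] t 6.7667 F [ 0.23 -0.03 -2.5 ]
grasp pt [0.5121 0.0033 0.2532] [ 1.8000e+02 -3.0000e-02 -1.4695e+02] t 6.77 F [ 0.23 -0.03 -2.5 ] M [0.1   0.102 0.011] w 0.0219 gf 29.99910855665803 q [-23.3   9.5  21.7 113.3  -4.1  58.  123.3]
```

View pics/z5.png

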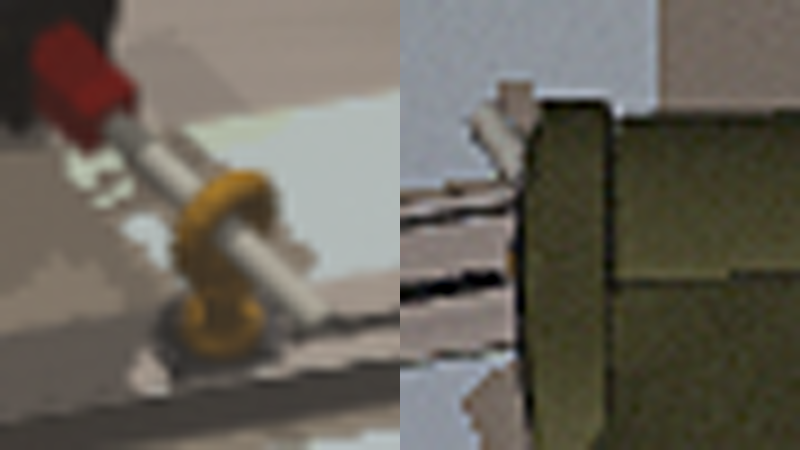

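The rod is through the loop, with its tip at about scene (296,210) beyond the ring. Now swing clockwise about the screw axis, watching the torque about it.

```bash
cat >> h.py <<'E'
import json,os
def tq(*yaws):
    o=env.get_obs();r=o["tool_pos"][:2]-EYE;F=o["force"];raw=o["wrist_torque"][2]+r[0]*F[1]-r[1]*F[0]
    y=(o["tool_rot"][2]-180)%360; y=y-360 if y>180 else y
    print(f"t {o['time_s']:.2f} baryaw {y:.2f} screw torque {raw:.3f} Mz {o['wrist_torque'][2]:.3f} F {F.round(2)} q7 {o['qpos'][6]:.0f} w {o['grip_width']:.4f}")
    for a in yaws: bar(90,y+a,.088,a)
E
python3 -c "
from h import *
tq()"
```

```text
t 6.87 baryaw 33.02 screw torque -0.062 Mz 0.005 F [-0.45  0.59 -2.19] q7 123 w 0.0216
```

Emit:
servo_tool --newtons 55 --plan '[{"xyz": [0,0.78,0],"twist": [0,0,5],"jaw": 1},{"xyz": [-0.14,1.56,0],"twist": [0,0,10],"jaw": 1},{"xyz": [-0.31,2.33,0],"twist": [0,0,15],"jaw": 1},{"xyz": [-0.54,3.08,0],"twist": [0,0,20],"jaw": 1},{"xyz": [-0.85,3.8,0],"twist": [0,0,25],"jaw": 1},{"xyz": [-0.85,3.8,0],"twist": [0,0,25],"jaw": 1},{"xyz": [-0.85,3.8,0],"twist": [0,0,25],"jaw": 1}]'

```text
time_s: 7.45
tool_pos: [0.4982, 0.0398, 0.2534]
tool_rot: [-180.0, -0.0, -171.8]
force: [-0.8, 1.0, -1.1]
grip_width: 0.0216
grasp_force: 55.0
```

```bash
python3 -c "
from h import *
tq(-5,-10)"
```

```text
t 7.45 baryaw 8.22 screw torque 0.065 Mz 0.168 F [-0.8   1.03 -1.07] q7 94 w 0.0216
-5 xyz [-0.11  0.81  0.01] twist [-0. -0.  5.] now [0.4982 0.0398 0.2534] [-180.     -0.   -171.78] t 7.45 F [-0.8   1.03 -1.07]
-10 xyz [-0.21  1.59  0.01] twist [-0. -0. 10.] now [0.4982 0.0398 0.2534] [-180.     -0.   -171.78] t 7.45 F [-0.8   1.03 -1.07]
```

```bash
cat >> h.py <<'E'
def tqa(*yaws,n=4):
    L=[]
    for i in range(n):
        env.read_camera("top");o=env.get_obs();r=o["tool_pos"][:2]-EYE;F=o["force"]
        L.append([o["wrist_torque"][2]+r[0]*F[1]-r[1]*F[0],o["wrist_torque"][2],*F])
    L=np.array(L);print("AVG torque %.3f +- %.3f"%(L[:,0].mean(),L[:,0].std()/n**.5),"Mz,F",L[:,1:].mean(0).round(3));tq(*yaws)
E
python3 -c "
from h import *
tqa()"
```

```text
AVG torque 0.093 +- 0.038 Mz,F [ 0.246 -0.863  1.58  -1.475]
t 7.65 baryaw 8.10 screw torque 0.134 Mz 0.282 F [-0.46  1.59 -2.03] q7 94 w 0.0216
```

Emit:
servo_tool --plan '[{"xyz": [0,0.4,0],"twist": [0,0,2.5],"jaw": 1},{"xyz": [-0.08,0.8,0],"twist": [0,0,5],"jaw": 1},{"xyz": [-0.14,1.2,0],"twist": [0,0,7.5],"jaw": 1},{"xyz": [-0.2,1.59,0],"twist": [0,0,10],"jaw": 1},{"xyz": [-0.2,1.59,0],"twist": [0,0,10],"jaw": 1}]'

```text
time_s: 8.07
tool_pos: [0.4982, 0.0567, 0.2533]
tool_rot: [180.0, -0.0, 178.1]
force: [-0.4, 2.9, -0.9]
grip_width: 0.0214
grasp_force: 55.0
```

```bash
python3 -c "
from h import *
tqa(-5,-10)"
```

```text
AVG torque 0.025 +- 0.014 Mz,F [ 0.444 -0.647  4.685 -1.048]
t 8.27 baryaw -1.85 screw torque 0.031 Mz 0.469 F [-1.06  4.91 -0.68] q7 82 w 0.0214
-5 xyz [-0.02  0.76  0.01] twist [ 0.05 -0.    5.  ] now [0.4982 0.0562 0.2534] [179.95  -0.   178.15] t 8.2667 F [-1.06  4.91 -0.68]
-10 xyz [-0.12  1.54  0.01] twist [ 0.05 -0.01 10.  ] now [0.4982 0.0562 0.2534] [179.95  -0.   178.15] t 8.2667 F [-1.06  4.91 -0.68]
```

Emit:
servo_tool --plan '[{"xyz": [0,0.2,0],"twist": [0,0,0],"jaw": 1},{"xyz": [0,0.2,0],"twist": [0,0,0],"jaw": 1}]'

```text
time_s: 8.43
tool_pos: [0.4983, 0.0573, 0.2533]
tool_rot: [-180.0, -0.0, 178.0]
force: [-1.5, 1.9, -0.8]
grip_width: 0.0215
grasp_force: 55.0
```

```bash
python3 -c "
from h import *
tqa(-5)"
```

```text
AVG torque 0.025 +- 0.026 Mz,F [ 0.211 -0.948  2.114 -0.933]
t 8.63 baryaw -1.99 screw torque 0.094 Mz 0.220 F [-1.72  1.48 -0.68] q7 82 w 0.0217
-5 xyz [-0.02  0.67  0.  ] twist [-0.02 -0.01  5.  ] now [0.4983 0.0573 0.2533] [-1.7998e+02 -1.0000e-02  1.7801e+02] t 8.6333 F [-1.72  1.48 -0.68]
```

Emit:
servo_tool --plan '[{"xyz": [0,0.5,0],"twist": [0,0,2],"jaw": 1},{"xyz": [-0.03,0.93,0],"twist": [0,0,5],"jaw": 1},{"xyz": [-0.03,0.93,0],"twist": [0,0,5],"jaw": 1}]'

```text
time_s: 8.88
tool_pos: [0.499, 0.0664, 0.2532]
tool_rot: [-179.9, -0.0, 172.9]
force: [-1.6, -2.4, -1.3]
grip_width: 0.0217
grasp_force: 55.0
```

```bash
sed -i 's/EYE=np.array(\[.588,.053\])/EYE=np.array([.588,.0565])/' h.py; python3 -c "
from h import *
tqa(-5)"
```

```text
AVG torque 0.019 +- 0.010 Mz,F [-0.103 -1.34  -1.224 -1.193]
t 9.08 baryaw -6.98 screw torque -0.002 Mz -0.140 F [-1.64 -1.38 -0.92] q7 76 w 0.0218
-5 xyz [ 0.01  0.92 -0.  ] twist [-0.05 -0.    5.  ] now [0.4989 0.0661 0.2533] [-179.95   -0.    173.02] t 9.0833 F [-1.64 -1.38 -0.92]
```

Emit:
servo_tool --plan '[{"xyz": [0,0.4,0],"twist": [0,0,2.5],"jaw": 1},{"xyz": [0,0.85,0],"twist": [0,0,5],"jaw": 1},{"xyz": [0,0.85,0],"twist": [0,0,5],"jaw": 1}]'

```text
time_s: 9.33
tool_pos: [0.5002, 0.0747, 0.2533]
tool_rot: [-179.9, 0.0, 168.0]
force: [-0.4, -4.7, -1.8]
grip_width: 0.0218
grasp_force: 55.1
```

```bash
python3 -c "
from h import *
tqa(-5)
c=env.read_camera('scene')
cv2.imwrite('pics/z6.png',cv2.cvtColor(cv2.resize(c['img'][170:225,245:310],(780,600),interpolation=cv2.INTER_CUBIC),cv2.COLOR_RGB2BGR))"
```

```text
AVG torque -0.043 +- 0.015 Mz,F [-0.301  0.497 -3.029 -1.741]
t 9.53 baryaw -11.98 screw torque -0.016 Mz -0.337 F [ 0.52 -3.76 -2.17] q7 70 w 0.0217
-5 xyz [0.   0.85 0.01] twist [-0.03  0.04  5.  ] now [0.5002 0.0744 0.2534] [-1.7996e+02  4.0000e-02  1.6802e+02] t 9.5333 F [ 0.52 -3.76 -2.17]
```

View pics/z6.png

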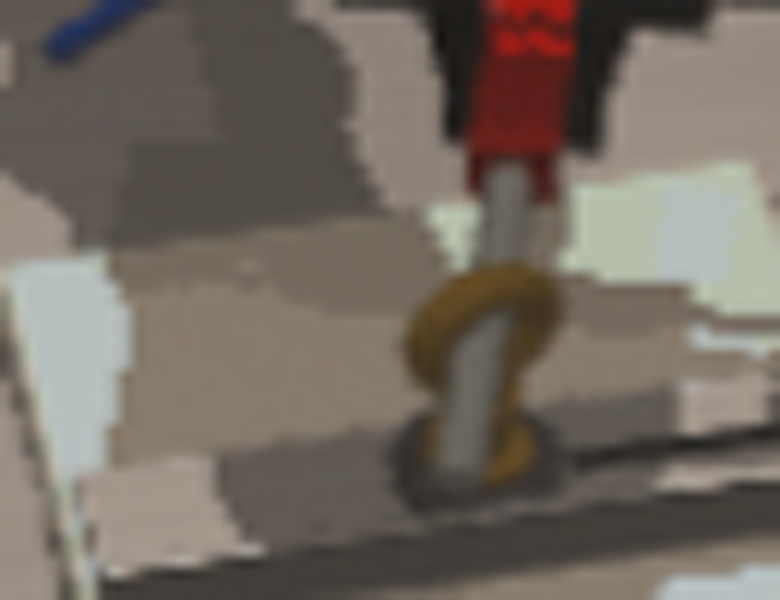

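The ring at about scene (285,200) has not visibly turned yet. The rod lies diagonally in it, close to the end of the play. I'll re-centre 2 mm to −y and continue.

Emit:
servo_tool --plan '[{"xyz": [0,0.3,0],"twist": [0,0,2.5],"jaw": 1},{"xyz": [-0.03,0.62,0],"twist": [0,0,5],"jaw": 1},{"xyz": [-0.03,0.62,0],"twist": [0,0,5],"jaw": 1}]'

```text
time_s: 9.83
tool_pos: [0.5019, 0.0818, 0.2535]
tool_rot: [180.0, 0.1, 163.0]
force: [1.6, -3.6, -2.4]
grip_width: 0.0213
grasp_force: 55.0
```

```bash
sed -i 's/EYE=np.array(\[.588,.0565\])/EYE=np.array([.588,.0545])/' h.py; python3 -c "
from h import *
tqa(-5)"
```

```text
AVG torque 0.041 +- 0.011 Mz,F [-0.113  2.05  -2.436 -1.918]
t 10.03 baryaw -16.90 screw torque 0.008 Mz -0.086 F [ 3.2  -2.09 -1.76] q7 64 w 0.0214
-5 xyz [-0.06  0.71  0.03] twist [0.04 0.06 5.  ] now [0.5018 0.0814 0.2536] [1.7996e+02 6.0000e-02 1.6310e+02] t 10.0333 F [ 3.2  -2.09 -1.76]
```

Emit:
servo_tool --plan '[{"xyz": [-0.03,0.35,0],"twist": [0,0,2.5],"jaw": 1},{"xyz": [-0.06,0.68,0],"twist": [0,0,5],"jaw": 1},{"xyz": [-0.06,0.68,0],"twist": [0,0,5],"jaw": 1}]'

```text
time_s: 10.28
tool_pos: [0.5044, 0.0887, 0.2536]
tool_rot: [179.9, 0.0, 158.1]
force: [1.5, -1.2, -2.2]
grip_width: 0.0214
grasp_force: 55.0
```

```bash
python3 -c "
from h import *
tqa(-5)"
```

```text
AVG torque 0.043 +- 0.040 Mz,F [ 0.112  2.021  0.012 -2.308]
t 10.48 baryaw -21.85 screw torque -0.019 Mz 0.127 F [ 2.16  0.88 -3.  ] q7 59 w 0.0214
-5 xyz [-0.07  0.77  0.03] twist [0.07 0.02 5.  ] now [0.5042 0.0883 0.2536] [1.7993e+02 2.0000e-02 1.5815e+02] t 10.4833 F [ 2.16  0.88 -3.  ]
```

Emit:
servo_tool --plan '[{"xyz": [-0.03,0.39,0],"twist": [0,0,2.5],"jaw": 1},{"xyz": [-0.06,0.75,0],"twist": [0,0,5],"jaw": 1},{"xyz": [-0.06,0.75,0],"twist": [0,0,5],"jaw": 1}]'

```text
time_s: 10.73
tool_pos: [0.5076, 0.0956, 0.2536]
tool_rot: [179.9, 0.0, 153.1]
force: [1.1, 0.2, -1.6]
grip_width: 0.0214
grasp_force: 55.0
```

```bash
python3 -c "
from h import *
tqa(-5)"
```

```text
AVG torque 0.043 +- 0.016 Mz,F [ 0.302  1.829  2.296 -1.301]
t 10.93 baryaw -26.84 screw torque -0.008 Mz 0.338 F [ 2.23  3.17 -1.42] q7 54 w 0.0216
-5 xyz [-0.06  0.79  0.02] twist [ 0.07 -0.01  5.  ] now [0.5074 0.0952 0.2535] [ 1.7993e+02 -1.0000e-02  1.5316e+02] t 10.9333 F [ 2.23  3.17 -1.42]
```

Emit:
servo_tool --plan '[{"xyz": [-0.03,0.43,0],"twist": [0,0,2.5],"jaw": 1},{"xyz": [-0.05,0.87,0],"twist": [0,0,5],"jaw": 1},{"xyz": [-0.05,0.87,0],"twist": [0,0,5],"jaw": 1}]'

```text
time_s: 11.18
tool_pos: [0.5117, 0.1026, 0.2533]
tool_rot: [-180.0, -0.0, 148.1]
force: [1.0, 1.5, -1.9]
grip_width: 0.0216
grasp_force: 55.1
```

```bash
python3 -c "
from h import *
tqa(-5)"
```

```text
AVG torque 0.216 +- 0.009 Mz,F [ 0.401  0.266  2.26  -0.857]
t 11.38 baryaw -31.87 screw torque 0.195 Mz 0.365 F [ 0.4   1.97 -0.7 ] q7 48 w 0.0212
-5 xyz [-0.05  0.77  0.  ] twist [ 0.01 -0.04  5.  ] now [0.5115 0.1022 0.2533] [ 1.7999e+02 -4.0000e-02  1.4813e+02] t 11.3833 F [ 0.4   1.97 -0.7 ]
```

Emit:
servo_tool --plan '[{"xyz": [-0.01,0.16,0],"twist": [0,0,1],"jaw": 1},{"xyz": [-0.02,0.32,0],"twist": [0,0,2],"jaw": 1},{"xyz": [-0.02,0.32,0],"twist": [0,0,2],"jaw": 1}]'

```text
time_s: 11.63
tool_pos: [0.5134, 0.1051, 0.2532]
tool_rot: [-180.0, -0.1, 146.0]
force: [-1.0, 3.3, -0.9]
grip_width: 0.0211
grasp_force: 55.1
```

```bash
python3 -c "
from h import *
tqa(-2)"
```

```text
AVG torque 0.280 +- 0.029 Mz,F [ 0.495 -1.151  3.658 -0.562]
t 11.83 baryaw -33.94 screw torque 0.240 Mz 0.490 F [-2.17  4.81 -1.45] q7 46 w 0.0216
-2 xyz [-0.01  0.3  -0.01] twist [-0.02 -0.05  2.  ] now [0.5134 0.1049 0.2532] [-1.7998e+02 -5.0000e-02  1.4606e+02] t 11.8333 F [-2.17  4.81 -1.45]
```

Emit:
servo_tool --plan '[{"xyz": [-0.01,0.19,0],"twist": [0,0,1],"jaw": 1},{"xyz": [-0.02,0.37,0],"twist": [0,0,2],"jaw": 1},{"xyz": [-0.02,0.37,0],"twist": [0,0,2],"jaw": 1}]'

```text
time_s: 12.08
tool_pos: [0.5156, 0.1079, 0.2531]
tool_rot: [-179.9, -0.1, 144.0]
force: [-4.3, 3.1, 1.2]
grip_width: 0.0214
grasp_force: 55.1
```

```bash
python3 -c "
from h import *
tqa(-2)"
```

```text
AVG torque 0.349 +- 0.021 Mz,F [ 0.391 -3.842  3.394 -0.117]
t 12.28 baryaw -35.96 screw torque 0.309 Mz 0.368 F [-4.17  3.89 -0.16] q7 44 w 0.0213
-2 xyz [-0.    0.26 -0.02] twist [-0.05 -0.07  2.  ] now [0.5155 0.1078 0.2531] [-1.7995e+02 -7.0000e-02  1.4404e+02] t 12.2833 F [-4.17  3.89 -0.16]
```

Emit:
servo_tool --plan '[{"xyz": [-0.01,0.16,0],"twist": [0,0,1],"jaw": 1},{"xyz": [-0.02,0.32,0],"twist": [0,0,2],"jaw": 1},{"xyz": [-0.02,0.32,0],"twist": [0,0,2],"jaw": 1}]'

```text
time_s: 12.53
tool_pos: [0.5175, 0.1104, 0.2531]
tool_rot: [-179.9, -0.1, 142.0]
force: [-4.5, 2.9, 1.1]
grip_width: 0.0215
grasp_force: 55.1
```

```bash
python3 -c "
from h import *
tqa(-2)"
```

```text
AVG torque 0.413 +- 0.037 Mz,F [ 0.43  -4.077  3.475  0.291]
t 12.73 baryaw -37.95 screw torque 0.299 Mz 0.404 F [-3.46  4.23  0.73] q7 42 w 0.0219
-2 xyz [-0.    0.26 -0.02] twist [-0.06 -0.08  2.  ] now [0.5174 0.1103 0.2531] [-1.7994e+02 -8.0000e-02  1.4205e+02] t 12.7333 F [-3.46  4.23  0.73]
```

Emit:
servo_tool --plan '[{"xyz": [-0.01,0.15,0],"twist": [0,0,1],"jaw": 1},{"xyz": [-0.01,0.3,0],"twist": [0,0,2],"jaw": 1},{"xyz": [-0.01,0.3,0],"twist": [0,0,2],"jaw": 1}]'

```text
time_s: 12.98
tool_pos: [0.5194, 0.1128, 0.2531]
tool_rot: [-179.9, -0.1, 140.0]
force: [-5.1, 2.9, -0.8]
grip_width: 0.0213
grasp_force: 55.1
```

```bash
python3 -c "
from h import *
tqa(-2,n=10)"
```

```text
AVG torque 0.466 +- 0.016 Mz,F [ 0.468 -4.4    3.757  0.295]
t 13.48 baryaw -39.94 screw torque 0.522 Mz 0.495 F [-4.56  3.47  0.59] q7 40 w 0.0213
-2 xyz [-0.01  0.26 -0.02] twist [-0.06 -0.08  2.  ] now [0.5194 0.1127 0.2531] [-1.7994e+02 -8.0000e-02  1.4006e+02] t 13.4833 F [-4.56  3.47  0.59]
```

Emit:
servo_tool --plan '[{"xyz": [-0.01,0.1,0],"twist": [0,0,0.7],"jaw": 1},{"xyz": [-0.01,0.19,0],"twist": [0,0,1.3],"jaw": 1},{"xyz": [-0.01,0.19,0],"twist": [0,0,1.3],"jaw": 1}]'

```text
time_s: 13.73
tool_pos: [0.5207, 0.1143, 0.2531]
tool_rot: [-179.9, -0.1, 138.8]
force: [-4.5, 3.9, 0.5]
grip_width: 0.0215
grasp_force: 55.1
```

```bash
python3 -c "
from h import *
tqa(8,15,n=10)
env.read_camera('scene')"
```

```text
AVG torque 0.532 +- 0.015 Mz,F [ 0.502 -4.338  3.405  0.379]
t 14.23 baryaw -41.23 screw torque 0.452 Mz 0.491 F [-4.09  4.21  0.46] q7 38 w 0.0215
8 xyz [-0.09 -1.3  -0.02] twist [-0.05 -0.09 -8.  ] now [0.5206 0.1142 0.2531] [-1.7994e+02 -8.0000e-02  1.3877e+02] t 14.2333 F [-4.09  4.21  0.46]
15 xyz [-0.31 -2.38 -0.02] twist [ -0.04  -0.09 -15.  ] now [0.5206 0.1142 0.2531] [-1.7994e+02 -8.0000e-02  1.3877e+02] t 14.2333 F [-4.09  4.21  0.46]
```

Torque is about 0.53 N m, so it is snug. Swing back to the middle of the play, without loading the ring.

```bash
python3 -c "
from h import *
for a in (-29,-17,-10): bar(90,a,.088,a)"
```

```text
-29 xyz [-0.2  -1.96 -0.02] twist [ -0.05  -0.09 -12.22] now [0.5206 0.1142 0.2531] [-1.7994e+02 -8.0000e-02  1.3878e+02] t 14.2833 F [-3.61  4.52 -0.33]
-17 xyz [-0.79 -3.74 -0.02] twist [ -0.04  -0.09 -24.22] now [0.5206 0.1142 0.2531] [-1.7994e+02 -8.0000e-02  1.3878e+02] t 14.2833 F [-3.61  4.52 -0.33]
-10 xyz [-1.3  -4.72 -0.02] twist [-3.000e-02 -9.000e-02 -3.122e+01] now [0.5206 0.1142 0.2531] [-1.7994e+02 -8.0000e-02  1.3878e+02] t 14.2833 F [-3.61  4.52 -0.33]
```

Emit:
servo_tool --plan '[{"xyz": [-0.08,-1,0],"twist": [0,0,-6],"jaw": 1},{"xyz": [-0.2,-1.96,0],"twist": [0,0,-12.2],"jaw": 1},{"xyz": [-0.45,-2.85,0],"twist": [0,0,-18.2],"jaw": 1},{"xyz": [-0.79,-3.74,0],"twist": [0,0,-24.2],"jaw": 1},{"xyz": [-0.79,-3.74,0],"twist": [0,0,-24.2],"jaw": 1},{"xyz": [-0.79,-3.74,0],"twist": [0,0,-24.2],"jaw": 1}]'

```text
time_s: 14.78
tool_pos: [0.503, 0.0797, 0.2536]
tool_rot: [180.0, 0.1, 162.6]
force: [0.7, 0.4, -0.8]
grip_width: 0.0214
grasp_force: 55.0
```

```bash
python3 -c "
from h import *
tqa(7)
c=env.read_camera('scene')
cv2.imwrite('pics/z7.png',cv2.cvtColor(cv2.resize(c['img'][170:225,245:310],(780,600),interpolation=cv2.INTER_CUBIC),cv2.COLOR_RGB2BGR))"
```

```text
AVG torque -0.022 +- 0.027 Mz,F [-0.027 -0.362  0.043 -1.894]
t 14.98 baryaw -17.16 screw torque -0.033 Mz -0.034 F [-0.48  0.14 -1.27] q7 64 w 0.0215
7 xyz [ 0.02 -1.07  0.  ] twist [-0.03  0.03 -7.  ] now [0.5028 0.0805 0.2533] [-1.7998e+02  3.0000e-02  1.6284e+02] t 14.9833 F [-0.48  0.14 -1.27]
```

View pics/z7.png

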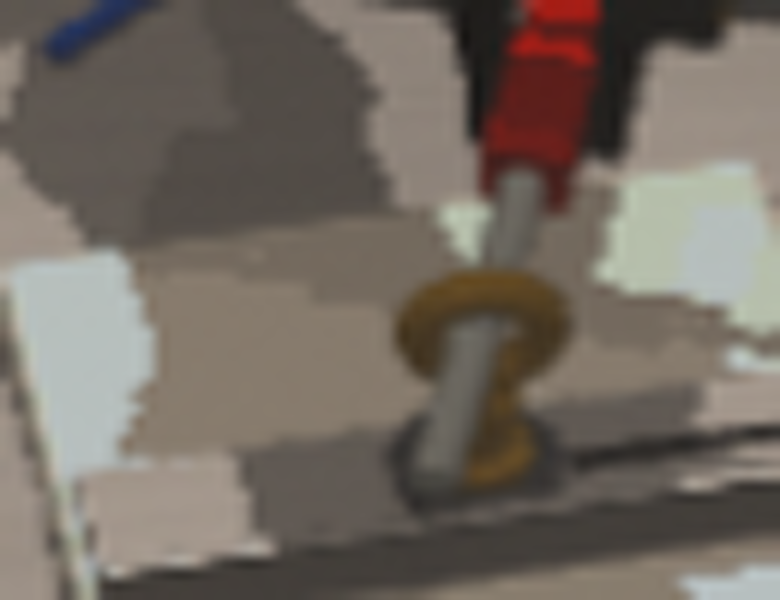

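The ring now faces the camera squarely (hole at about scene (285,200)). The rod hangs free in it with no load, which puts the hole axis at about −6°. Align to that and draw out.

Emit:
servo_tool --plan '[{"xyz": [-0.02,-0.85,0],"twist": [0,0,-5.5],"jaw": 1},{"xyz": [-0.06,-1.6,0],"twist": [0,0,-11],"jaw": 1},{"xyz": [-0.06,-1.6,0],"twist": [0,0,-11],"jaw": 1},{"xyz": [-0.06,-1.6,0],"twist": [0,0,-11],"jaw": 1}]'

```text
time_s: 15.37
tool_pos: [0.4985, 0.065, 0.2533]
tool_rot: [180.0, 0.0, 173.7]
force: [0.5, -0.4, -1.8]
grip_width: 0.0212
grasp_force: 55.0
```

```bash
python3 -c "
from h import *
tqa(0);bar(165,-6,.088,'out')"
```

```text
AVG torque -0.000 +- 0.024 Mz,F [ 0.018 -0.006  0.206 -1.793]
t 15.57 baryaw -6.10 screw torque -0.019 Mz 0.004 F [ 0.44  0.21 -1.96] q7 77 w 0.0211
0 xyz [-0.02 -0.16  0.  ] twist [0.01 0.01 0.  ] now [0.4985 0.0656 0.2533] [1.7999e+02 1.0000e-02 1.7390e+02] t 15.5667 F [ 0.44  0.21 -1.96]
out xyz [ 7.48 -0.19  0.  ] twist [ 0.01  0.01 -0.1 ] now [0.4985 0.0656 0.2533] [1.7999e+02 1.0000e-02 1.7390e+02] t 15.5667 F [ 0.44  0.21 -1.96]
```

Emit:
servo_tool --plan '[{"xyz": [1,-0.1,0],"twist": [0,0,0],"jaw": 1},{"xyz": [2,-0.1,0],"twist": [0,0,0],"jaw": 1},{"xyz": [3,-0.1,0],"twist": [0,0,0],"jaw": 1},{"xyz": [4,-0.1,0],"twist": [0,0,0],"jaw": 1},{"xyz": [5,-0.1,0],"twist": [0,0,0],"jaw": 1},{"xyz": [6,-0.1,0],"twist": [0,0,0],"jaw": 1},{"xyz": [6.6,-0.1,0],"twist": [0,0,0],"jaw": 1},{"xyz": [7.1,-0.1,0],"twist": [0,0,0],"jaw": 1},{"xyz": [7.1,-0.1,0],"twist": [0,0,0],"jaw": 1}]'

```text
time_s: 16.32
tool_pos: [0.4267, 0.0717, 0.2534]
tool_rot: [180.0, -0.0, 174.0]
force: [-0.3, -0.6, -1.8]
grip_width: 0.0214
grasp_force: 55.0
```

```bash
python3 - <<'E'
from h import *
tqa(0,n=2)
go(np.array([.5015,-.3178]),.2103-.164+.095,-171.47,'above rest')
o=env.get_obs();x=Ro.from_euler("xyz",o["tool_rot"],degrees=True)
B=o["tool_pos"]+x.apply([0,0,.164+OFF]);tip=B+x.apply([-.14,0,0]);print("tip",tip)
E
```

```text
AVG torque -0.094 +- 0.041 Mz,F [-0.025  0.083  0.422 -1.75 ]
t 16.42 baryaw -6.06 screw torque -0.152 Mz -0.006 F [-0.02  0.92 -1.8 ] q7 71 w 0.0216
0 xyz [-7.11 -0.01  0.04] twist [0.02 0.05 0.  ] now [0.4278 0.0716 0.2536] [1.7998e+02 5.0000e-02 1.7394e+02] t 16.4167 F [-0.02  0.92 -1.8 ]
above rest xyz [-11.44 -37.94  -5.18] twist [  0.02   0.05 -14.59] now [0.4278 0.0716 0.2536] [1.7998e+02 5.0000e-02 1.7394e+02] t 16.4167 F [-0.02  0.92 -1.8 ]
tip [0.56716505 0.05683584 0.08841658]
```

Emit:
servo_tool --plan '[{"xyz": [0,0,-2.6],"twist": [0,0,0],"jaw": 1},{"xyz": [0,0,-5.2],"twist": [0,0,0],"jaw": 1},{"xyz": [-1,-4,-5.2],"twist": [0,0,0],"jaw": 1},{"xyz": [-2,-8,-5.2],"twist": [0,0,-2],"jaw": 1},{"xyz": [-4,-12,-5.2],"twist": [0,0,-5],"jaw": 1},{"xyz": [-5,-15.5,-5.2],"twist": [0,0,-8],"jaw": 1},{"xyz": [-6,-19,-5.2],"twist": [0,0,-11],"jaw": 1},{"xyz": [-7,-22.5,-5.2],"twist": [0,0,-14.6],"jaw": 1},{"xyz": [-8,-26,-5.2],"twist": [0,0,-14.6],"jaw": 1},{"xyz": [-9,-29.5,-5.2],"twist": [0,0,-14.6],"jaw": 1}]'

```text
time_s: 17.25
tool_pos: [0.4864, -0.2334, 0.3056]
tool_rot: [-179.9, 0.0, -171.4]
force: [1.1, 0.3, -2.1]
grip_width: 0.0215
grasp_force: 55.0
```

```bash
python3 - <<'E'
from h import *
go(np.array([.5015,-.3178]),.2103-.164+.045,-171.47,'above rest');st()
E
```

```text
above rest xyz [-0.23 -8.57  5.03] twist [-0.05  0.04  0.02] now [ 0.4864 -0.2334  0.3056] [-1.7995e+02  4.0000e-02 -1.7145e+02] t 17.25 F [ 1.08  0.34 -2.08]
grasp pt [ 0.4864 -0.2334  0.3056] [-1.7995e+02  4.0000e-02 -1.7145e+02] t 17.25 F [ 1.08  0.34 -2.08] M [ 0.033 -0.038 -0.007] w 0.0215 gf 55.001246351748705 q [-13.4  10.5  40.1 107.3  -7.5  64.7 128. ]
```

Emit:
servo_tool --plan '[{"xyz": [-0.1,-3,0],"twist": [0,0,0],"jaw": 1},{"xyz": [-0.2,-6,0],"twist": [0,0,0],"jaw": 1},{"xyz": [-0.2,-8.4,1],"twist": [0,0,0],"jaw": 1},{"xyz": [-0.2,-8.4,3],"twist": [0,0,0],"jaw": 1},{"xyz": [-0.2,-8.4,5],"twist": [0,0,0],"jaw": 1},{"xyz": [-0.2,-8.4,5],"twist": [0,0,0],"jaw": 1},{"xyz": [-0.2,-8.4,5],"twist": [0,0,0],"jaw": 1},{"xyz": [-0.2,-8.4,5],"twist": [0,0,0],"jaw": 1}]'

```text
time_s: 17.92
tool_pos: [0.5011, -0.3142, 0.2562]
tool_rot: [-179.9, 0.0, -171.4]
force: [-0.2, -0.1, -2.1]
grip_width: 0.0215
grasp_force: 55.0
```

```bash
python3 - <<'E'
from h import *
go(np.array([.5015,-.3178]),.2103-.164,-171.47,'rest');st()
c=env.read_camera("scene")
I=[cv2.resize(c["img"][175:245,125:190],(600,600),interpolation=cv2.INTER_CUBIC)]
cv2.imwrite("pics/z8.png",cv2.cvtColor(I[0],cv2.COLOR_RGB2BGR))
o=env.get_obs();x=Ro.from_euler("xyz",o["tool_rot"],degrees=True)
B=o["tool_pos"]+x.apply([0,0,.164+OFF]);tip=B+x.apply([-.14,0,0]);print("tip px expected",proj(c,tip))
E
```

```text
rest xyz [ 0.01 -0.36  4.59] twist [-0.06  0.04  0.04] now [ 0.5011 -0.3142  0.2562] [-1.7994e+02  4.0000e-02 -1.7143e+02] t 17.9167 F [-0.23 -0.1  -2.07]
grasp pt [ 0.5011 -0.3142  0.2562] [-1.7994e+02  4.0000e-02 -1.7143e+02] t 17.92 F [-0.23 -0.1  -2.07] M [0.013 0.016 0.032] w 0.0215 gf 54.99911768361926 q [ -4.   21.4  40.4 102.7 -15.6  61.4 140.6]
tip px expected [156.51829936 220.67774301]
```

View pics/z8.png

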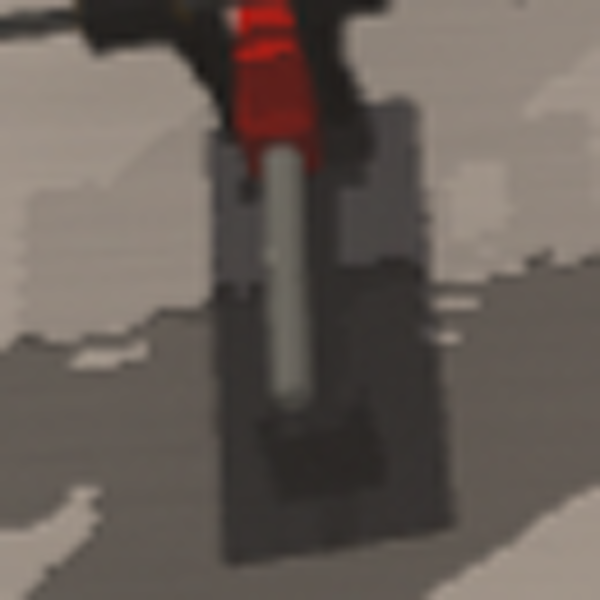

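The tip is at scene (156.4,221.5), as predicted, so the bar has not slipped. Lower it into the saddles.

Emit:
servo_tool --plan '[{"xyz": [0,-0.25,1],"twist": [0,0,0],"jaw": 1},{"xyz": [0,-0.25,2],"twist": [0,0,0],"jaw": 1},{"xyz": [0,-0.25,2.5],"twist": [0,0,0],"jaw": 1},{"xyz": [0,-0.25,2.5],"twist": [0,0,0],"jaw": 1},{"xyz": [0,-0.25,2.5],"twist": [0,0,0],"jaw": 1}]'

```text
time_s: 18.38
tool_pos: [0.5006, -0.3163, 0.2297]
tool_rot: [180.0, -0.1, -171.5]
force: [-0.8, -0.1, -1.8]
grip_width: 0.0212
grasp_force: 55.0
```

```bash
python3 - <<'E'
from h import *
go(np.array([.5015,-.3178]),.2103-.164,-171.47,'rest');st()
E
```

```text
rest xyz [-0.07 -0.16  1.94] twist [ 0.04 -0.06  0.01] now [ 0.5006 -0.3163  0.2297] [ 1.7996e+02 -6.0000e-02 -1.7146e+02] t 18.3833 F [-0.8  -0.11 -1.81]
grasp pt [ 0.5006 -0.3163  0.2297] [ 1.7996e+02 -6.0000e-02 -1.7146e+02] t 18.38 F [-0.8  -0.11 -1.81] M [ 0.019  0.007 -0.024] w 0.0212 gf 54.999050460755825 q [ -2.9  23.5  39.6 103.7 -17.2  59.  141.9]
```

Emit:
servo_tool --plan '[{"xyz": [-0.05,-0.13,0.7],"twist": [0,0,0],"jaw": 1},{"xyz": [-0.05,-0.13,1.4],"twist": [0,0,0],"jaw": 1},{"xyz": [-0.05,-0.13,1.8],"twist": [0,0,0],"jaw": 1},{"xyz": [-0.05,-0.13,1.93],"twist": [0,0,0],"jaw": 1},{"xyz": [-0.05,-0.13,1.93],"twist": [0,0,0],"jaw": 1},{"xyz": [-0.05,-0.13,1.93],"twist": [0,0,0],"jaw": 1}]'

```text
time_s: 18.88
tool_pos: [0.5015, -0.3178, 0.211]
tool_rot: [-180.0, 0.0, -171.5]
force: [-0.3, -0.2, -1.5]
grip_width: 0.0216
grasp_force: 55.0
```

```bash
python3 - <<'E'
from h import *
go(np.array([.5015,-.3178]),.2103-.164,-171.47,'rest');st()
E
```

```text
rest xyz [0.   0.   0.07] twist [-0.01  0.01  0.01] now [ 0.5015 -0.3178  0.211 ] [-1.7999e+02  1.0000e-02 -1.7146e+02] t 18.8833 F [-0.34 -0.16 -1.46]
grasp pt [ 0.5015 -0.3178  0.211 ] [-1.7999e+02  1.0000e-02 -1.7146e+02] t 18.88 F [-0.34 -0.16 -1.46] M [ 0.028  0.035 -0.025] w 0.0216 gf 54.99909868463874 q [ -2.1  25.1  38.9 104.2 -18.5  57.1 142.8]
```

Emit:
servo_tool --newtons 10 --plan '[{"xyz": [0,0,0.07],"twist": [0,0,0],"jaw": 1},{"xyz": [0,0,0.07],"twist": [0,0,0],"jaw": 1},{"xyz": [0,0,0.07],"twist": [0,0,0],"jaw": 0.6},{"xyz": [0,0,0.07],"twist": [0,0,0],"jaw": 0.4},{"xyz": [0,0,0.07],"twist": [0,0,0],"jaw": 0.2},{"xyz": [0,0,0.07],"twist": [0,0,0],"jaw": 0},{"xyz": [0,0,0.07],"twist": [0,0,0],"jaw": 0},{"xyz": [0,0,0.07],"twist": [0,0,0],"jaw": 0},{"xyz": [0,0,0.07],"twist": [0,0,0],"jaw": 0},{"xyz": [0,0,0.07],"twist": [0,0,0],"jaw": 0}]'

```text
time_s: 19.72
tool_pos: [0.5015, -0.3177, 0.2104]
tool_rot: [180.0, 0.0, -171.5]
force: [0.1, 0.2, 0.3]
grip_width: 0.0677
grasp_force: 0.0
```

```bash
python3 - <<'E'
from h import *
st()
E
```

```text
grasp pt [ 0.5015 -0.3177  0.2104] [ 1.8000e+02  1.0000e-02 -1.7146e+02] t 19.72 F [0.06 0.15 0.27] M [ 0.016  0.038 -0.001] w 0.0677 gf 0.0 q [ -2.1  25.2  38.9 104.2 -18.5  57.1 142.8]
```

Raise, back off toward the robot so the view is clear, and check.

Emit:
servo_tool --plan '[{"xyz": [0,0,0],"twist": [0,0,0],"jaw": 0},{"xyz": [0,0,-3],"twist": [0,0,0],"jaw": 0},{"xyz": [0,0,-7],"twist": [0,0,0],"jaw": 0},{"xyz": [0,0,-11],"twist": [0,0,0],"jaw": 0},{"xyz": [0,0,-15],"twist": [0,0,0],"jaw": 0},{"xyz": [0,4,-18],"twist": [0,0,0],"jaw": 0},{"xyz": [0,8,-18],"twist": [0,0,0],"jaw": 0},{"xyz": [0,11,-18],"twist": [0,0,0],"jaw": 0},{"xyz": [0,11,-18],"twist": [0,0,0],"jaw": 0},{"xyz": [0,11,-18],"twist": [0,0,0],"jaw": 0}]'

```text
time_s: 20.55
tool_pos: [0.4854, -0.2067, 0.3906]
tool_rot: [179.9, 0.1, -171.2]
force: [-0.4, -0.4, -0.2]
grip_width: 0.0873
grasp_force: 0.0
```

```bash
python3 - <<'E'
from h import *
st()
c=env.read_camera("scene");t=env.read_camera("top")
I=[cv2.resize(c["img"],(560,420)),cv2.resize(c["img"][170:245,130:190],(240,300),interpolation=cv2.INTER_CUBIC)]
I[1]=np.vstack([I[1],np.zeros((120,240,3),np.uint8)])
cv2.imwrite("pics/z9.png",cv2.cvtColor(np.hstack(I),cv2.COLOR_RGB2BGR))
k,l,s,ce=cv2.connectedComponentsWithStats(red(c))
print([(s[i].tolist(),ce[i].round(1)) for i in range(1,k) if s[i,4]>30])
E
```

```text
grasp pt [ 0.4854 -0.2067  0.3906] [ 1.7993e+02  9.0000e-02 -1.7117e+02] t 20.55 F [-0.38 -0.41 -0.15] M [ 0.057 -0.005  0.044] w 0.0873 gf 0.0 q [-17.7   3.8  39.9 102.9  -2.6  74.2 121.7]
[([153, 180, 8, 22, 159], array([156.2, 190.9]))]
```

View pics/z9.png

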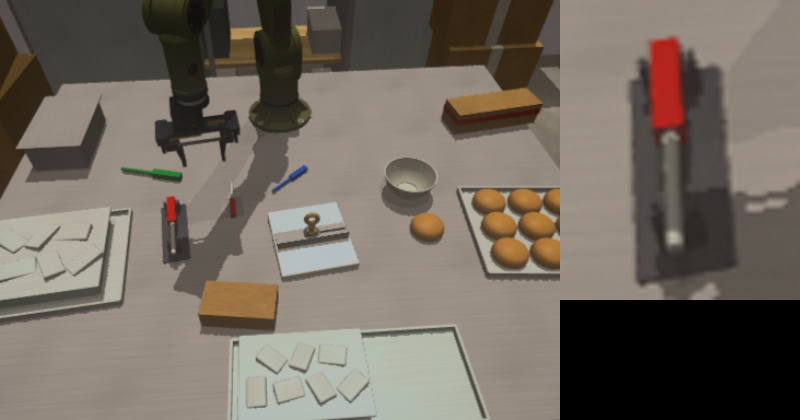

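The bar lies in its rest as before: handle centroid at scene (156.2,190.9), against (155.7,190.6) at the start. The ring is turned, and the bowl, bun and carton have not moved.

```bash
python3 -c "
from cell import env
print(env.sign_off())"
```

```text
the job is handed in; nothing more can be done
None
```

The eye screw is snug at about 0.53 N m measured. The bar is back in its rest as it lay, and the bowl, bun and carton are where they were. I handed the job in at about 21 s; no verdict was returned.

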